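Tare the baker's scale for an icing pot

ROBOT

A 6-joint arm with a two-finger parallel gripper is mounted at the origin on the work surface. World frame = base frame: x ahead of the robot, y to its left, z up, the work surface at z = 0. Lengths are in m, angles in degrees, forces in N, time in s.
With the tool pointing down it reaches from about 0.325 to 0.775 m from the base axis. Payload 9.3 kg.
Tool frame: the origin (TCP) lies midway between the tips of the shut fingers; the grasp point (between the pads) lies 19 mm behind it; z points along the fingers, y is the line along which they close (so a half turn about z gives the same grasp; the last joint's range is limited). The gripper opens to 85 mm and grips with 20 to 120 N. Pads are 22 mm wide; open, the fingers measure 114 mm over their backs; the gripper's body (76 mm by 85 mm) begins 54 mm behind the grasp point. The pads swing forward as they close: fully open they stand 13 mm farther back than shut.
Start: joints at [-72.284, 14.817, 1.232, 76.415, 0, 81.257], TCP at [0.245, -0.492, 0.231] pointing down, gripper open.
Joint ranges: [-174.27, 174.27], [-52.1, 104.24], [-59.71, 78.15], [-110.17, 111.67], [-87.03, 83.33], [-180, 180]. Speed limits (degrees/s): [127.2, 127.2, 159.86, 180, 180, 180].

INTERFACE

Orientations are given as [roll, pitch, yaw] about the fixed x, y, z axes, in that order (R = Rz(yaw) Ry(pitch) Rx(roll)).
In Python, from workcell import sense, optics, order gives the robot as it stands.
- The arm moves only by the tool servo_tool, never from a script. Its argument "plan" is a list of rows, each an object of numbers: "jaw": the closure, from -1 (fully open) to 1 (shut); "x", "y", "z": the shift along the world's x, y, z each as a share of 0.08 m, from -1 to 1; "twist": the turn about the world's z as a share of 45 degrees, from -1 to 1. A call has 1 to 12 rows; each row is the pose to reach, as a shift and turn from the pose commanded when the call began; what a row does not reach only later rows make up. A row lasts 1/12 s, in which the tool goes at most 41.7 mm and 7.16 degrees, less where a joint would pass 70% of its speed; a pose out of reach is approached as far as the arm can. A call with a number of a shift or a turn outside -1 to 1 is refused whole. A call with a gripper value outside its range is refused whole. The fingers move at their own pace and stop on an object; "squeeze" is the grip in N (left out, the last holds). Time passes only in rows, so rows that repeat a pose let the fingers close. It gives the time, the measured TCP pose, the force, the opening and the grip force at its end, in the units of the state.
- sense(): the state, without advancing time (a new reading comes with each control period).
- optics.get_image(name): name is "side" or "top"; returns a dict with "img" (400x640x3 uint8, red, green, blue), "mtx" (3x3 intrinsics, pixels), "R" (3x3) and "t" (3): a world point X has camera coordinates R X + t. Camera axes: x right, y down, z forward; pixel columns grow to the right and rows downward; lengths in m; the calibration is good to about 2 mm. A picture is of the moment at which its call begins. There is no depth.
- order.finish_job(): hands the job in; it is judged then, once.
The state is a dict: "clock": time; "qpos": joint angles; "qd": joint speeds; "joint_efforts": joint torques, N m; "tcp_pos": TCP position; "ee_rot": TCP orientation; "ft_force": force on the tool from outside, world axes, zero at the start; "torque": the same for the moment, N m; "width": finger opening in m; "grasp_force": force on a finger pad.
Only numpy, scipy, OpenCV 4.12 (cv2) and the standard library are available. Lean on these libraries where they do the work, as an engineer would, in place of code of your own. Each camera call takes 0.05 s, during which the arm holds its last target. There are 200 camera calls.

TASK

Gently set the small empty terracotta-coloured pot upright in the middle of the kitchen scale's round steel pan and let go of it. The needle will swing; then tare the scale: turn the bar knob in the middle of the sloping dial, which turns the whole dial face, until the wedge-shaped zero mark on the dial's rim stands right at the needle's tip, and let go. Leave the pot standing on the pan and everything else on the bench where it is.

Things in the scene. Friction and masses are not known exactly. Their poses are not given: they have to be found in the camera images.
- pot: Loose round open-topped pot of plain terracotta, outer diameter 62 mm (58 mm at the foot), 85 mm tall, walls 4 mm, 0.2 to 0.45 kg. Origin: centre of its underside; z up along its axis. Starts upright on the bench.
- scale: Kitchen scale, grey housing fixed to the bench, 250 mm deep (x -115 to +135 mm), 165 mm wide. Origin on the bench under it; x from the dial side to the pan side, z up. Front half: a face sloping 35 degrees (upper edge x = 0, 100 mm high; lower edge x = -115 mm, 20 mm high) with the dial, whose normal so leans 35 degrees from vertical towards -x. Rear half: a block 100 mm high under the pan.
- pan_top (a point): Centre of the upper face of the scale's flat round steel pan, 140 mm diameter, 5 mm thick, 125 mm above the bench when empty; at x = 70 mm of the scale. Axes as the scale's. Moves with the pan.
- pan (a joint): How far the pan is pressed down (m): 0 empty, sinks 1 mm per newton, stop at 0.018. The pot alone sinks it 2 to 5 mm.
- knob_grip (a point): On the tare knob's axis, where to pinch it: a black bar 46 mm long, 12 mm thick, 30 mm tall across the centre of the white dial plate (136 mm diameter, 4 mm thick, turns with it). The point is 26 mm above the plate's underside, 8 mm below the bar's top. Axes turn with the dial: z out along the dial's normal, x along the bar to the zero mark, y across the bar.
- zero_mark (a point): The zero mark, a black wedge on the dial plate's rim, 56 mm from the dial's axis (other marks are thin ticks). This point is 6 mm above the plate's underside. Turns with the dial and knob.
- dial (a joint): Angle of the dial plate and its knob (rad), clockwise positive as seen facing the dial; at 0 the zero mark points straight up the slope. Stays where it is left (light friction, 0.04 N m).
- needle_tip (a point): Tip of the scale's needle, a dark metal strip 5 mm wide over the dial plate, 56 mm from the dial's axis, at the same height over the plate as the zero_mark point. Cannot be touched; the pan moves it.
- needle (a joint): Angle of the needle (rad), clockwise positive, measured as the dial's: the scale reads zero when needle and dial angles are equal. It points straight up the slope with the pan empty and swings 0.24 rad per mm of pan travel.
- cutter: Bystander: steel ring biscuit cutter, 68 mm diameter, 28 mm tall, loose, near the pot. Origin: centre of its underside.
- palette_knife: Bystander: palette knife lying beside the scale, 220 mm long, loose.
- sugar_jar: Bystander: white jar with steel lid, 90 mm diameter, 160 mm tall, loose. Origin: centre of its underside.
- bowl: Bystander: white bowl, 130 mm diameter, 70 mm tall, loose. Origin: centre of its underside.
- colour_bottle: Bystander: small amber bottle, 36 mm diameter, 75 mm tall, loose. Origin: centre of its underside.

How it is judged (in metres and radians):
On the way, in this order (a step that is already met when the one before it is completed fails the run):
1. the pot stands upright in the middle of the pan, released and at rest (horizontal distance between pot and pan_top below 0.03 m and z of pot in the frame of pan_top between -0.006 and 0.006 m and angle between pot's own z axis and vertical below 0.1 rad and linear speed of pot below 0.02 m/s and contact force between the fingers and pot below 0.1 N), for 0.5 s.
2. with the pot on the pan, the zero mark is brought to the needle's tip (all of step 1 and distance between needle_tip and zero_mark below 0.006 m), for 0.3 s.
At the end, for the whole second after the job is handed in: The pot stands upright (within 6 degrees) and still on the pan, released, its centre within 30 mm of the pan's centre, and the dial rests with its zero mark within 6 mm (about 6 degrees) of the needle's tip (all of step 2 and velocity of joint dial between -0.05 and 0.05 rad/s); the robot touches nothing.
It fails at once if the pan is slammed or pressed down 14 mm or more (value of joint pan above 0.014 m).
It fails at once if a bystander is moved by more than 30 mm (distance of any of cutter, palette_knife, sugar_jar, bowl, colour_bottle from where it was at the start of the episode above 0.03 m).
It also fails if it takes over 51 s, if anything falls off the work surface, if the arm or the gripper's body presses on something with over 40 N, if the wrist force passes 120 N, or if a joint passes its speed limit or range.

## Working session

There is one attempt and no reset: what is moved stays moved. The work goes in short steps, Python scripts to look and compute and a tool call to move; the robot and the scene stay as the last step left them, time stands still between calls to the robot, and variables do not carry over. Pictures are saved under pics/ and viewed, at most 10 in all, crops included, and the job is handed in when it is done.

Besides the shell and the picture viewer there is one more tool, called after ">>>" by a JSON object that holds its "op" and its "data". servo_tool: Moves the arm, as the interface text tells. Shift numbers are shares of 0.08 m and turn numbers shares of 45 degrees, none past 1 either way. Its arguments: {"type":"object","properties":{"plan":{"type":"array","items":{"type":"object","properties":{"jaw":{"type":"number"},"x":{"type":"number","minimum":-1,"maximum":1},"y":{"type":"number","minimum":-1,"maximum":1},"z":{"type":"number","minimum":-1,"maximum":1},"twist":{"type":"number","minimum":-1,"maximum":1}}}},"squeeze":{"type":"number"}},"required":["plan"]}

```bash
mkdir -p pics
cat > h.py <<'E'
import numpy as np, cv2
from workcell import sense, optics, order
def grab(n,tag):
    d=optics.get_image(n); np.savez(f'pics/{tag}.npz',**d); cv2.imwrite(f'pics/{tag}.png',d['img'][:,:,::-1]); return d
def ld(tag): return dict(np.load(f'pics/{tag}.npz'))
def ray(d,p):
    R,t=d['R'],d['t']; c=-R.T@t; v=R.T@np.linalg.inv(d['mtx'])@np.array([p[0],p[1],1.]); return c,v/np.linalg.norm(v)
def atz(d,p,z):
    c,v=ray(d,p); return c+v*(z-c[2])/v[2]
def tri(d1,p1,d2,p2):
    c1,v1=ray(d1,p1); c2,v2=ray(d2,p2)
    s=np.linalg.lstsq(np.c_[v1,-v2],c2-c1,rcond=None)[0]
    a,b=c1+v1*s[0],c2+v2*s[1]; return (a+b)/2,np.linalg.norm(a-b)
def proj(d,X):
    c=d['R']@np.asarray(X,float)+d['t']; q=d['mtx']@c; return q[:2]/q[2]
E
python3 - <<'E'
from h import *
for n in('top','side'):
    d=grab(n,n+'0'); print(n,d['mtx'].round(1).tolist(),(-d['R'].T@d['t']).round(3),d['R'].round(2).tolist())
s=sense();print(s['clock'],s['tcp_pos'],s['ee_rot'],s['width'])
E
```

```text
top [[393.1, 0.0, 314.8], [0.0, 393.1, 199.8], [0.0, 0.0, 1.0]] [0.535 0.023 1.097] [[0.03, -1.0, 0.01], [-1.0, -0.03, -0.05], [0.05, -0.0, -1.0]]
side [[416.1, 0.0, 319.1], [0.0, 416.1, 198.7], [0.0, 0.0, 1.0]] [ 0.392 -0.879  0.645] [[0.98, -0.21, -0.0], [-0.1, -0.48, -0.87], [0.18, 0.85, -0.49]]
0.1 [ 0.244998   -0.49214637  0.230712  ] [-1.79931976e+02 -1.22473570e-02  2.64614501e+01] 0.08547597778585178
```

View pics/top0.png

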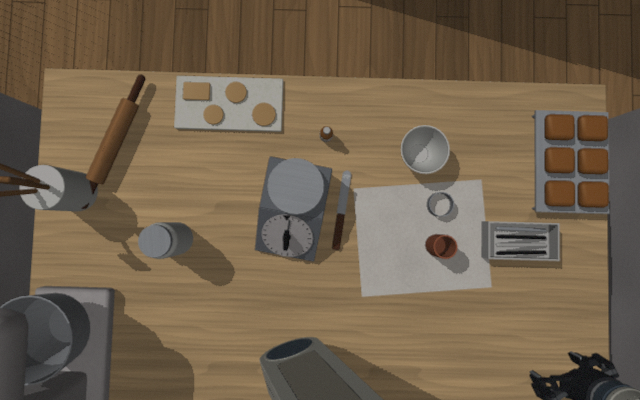

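View pics/side0.png

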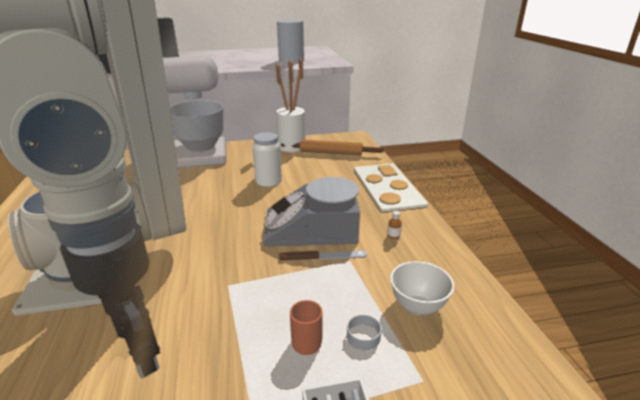

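The top view shows the pot at about (440,245), the cutter at (440,204), the pan at (296,186) and the dial at (288,236). In the side view the pot is at (306,327), the pan at (332,190) and the dial at (285,210). I'll enlarge both views.

Run:
```python
from h import *
t=ld('top0')['img'];s=ld('side0')['img']
def c(i,x,y,w,h): return cv2.resize(i[y:y+h,x:x+w],(400,300),interpolation=cv2.INTER_CUBIC)
m=np.vstack([np.hstack([c(t,245,150,100,120) if 0 else c(t,230,150,160,120),c(t,400,180,80,60+0)]),
 np.hstack([c(s,250,160,120,90),c(s,270,280,120,90)])])
# second tile scale: 80x60 covers 400..480,180..240 -> use 220
m[:300,400:]=c(t,395,190,100,75)
cv2.imwrite('pics/crop1.png',m[:,:,::-1])
```

```text
(no output)
```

View pics/crop1.png

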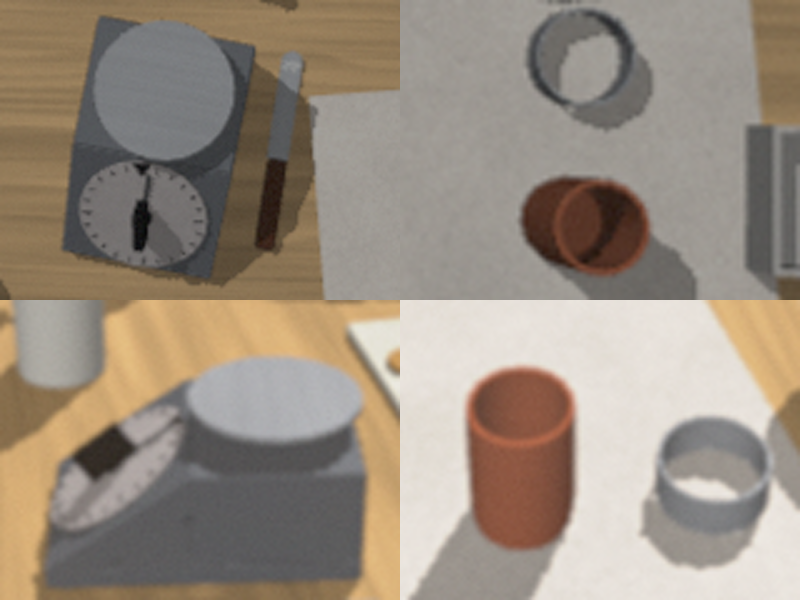

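Run:
```python
from h import *
from scipy.optimize import least_squares
t=ld('top0');s=ld('side0')
pan,e1=tri(t,(296.0,186.2),s,(332.3,189.4));print('pan',pan,e1)
pot,e2=tri(t,(445.1,246.4),s,(306.3,311.8));print('potrim',pot,e2)
dc=tri(t,(287.4,235.6),s,(250+118/3.333,160+167/3.333));print('dial',dc)
print('cutter',atz(t,(395+182/4,190+57/4),.028))
# scale fit: top corners in top view tl(100,15) tr(254,45) ; slope edge left (77,142); bottom l(63,250), r(210,278); side: bottom corners
obs=[(t,(100,15),(.135,.0825,.1)),(t,(254,45),(.135,-.0825,.1)),(t,(77,142),(0,.0825,.1)),(t,(63,250),(-.115,.0825,.02)),(t,(211,277),(-.115,-.0825,.02))]
obs=[(d,(230+p[0]/2.5,150+p[1]/2.5),X) for d,p,X in obs]
obs+=[(s,(250+47/3.333,160+284/3.333),(-.115,-.0825,0)),(s,(250+361/3.333,160+277/3.333),(.135,-.0825,0))]
obs+=[(t,(296.0,186.2),(.07,0,.125)),(s,(332.3,189.4),(.07,0,.125))]
def W(q,X):
    c,n=np.cos(q[2]),np.sin(q[2]); return np.array([q[0]+c*X[0]-n*X[1],q[1]+n*X[0]+c*X[1],X[2]])
f=lambda q:np.concatenate([proj(d,W(q,X))-p for d,p,X in obs])
r=least_squares(f,[.5,.1,0],loss='soft_l1');print('scale',r.x,np.degrees(r.x[2]),r.fun.reshape(-1,2).round(1).tolist() if r.fun.size==2*len(obs) else f(r.x).round(1))
q=r.x
n=np.array([-np.sin(np.radians(35)),0,np.cos(np.radians(35))])
for h in(0,.004,.026,.034):
    X=np.array([-.0575,0,.06])+n*h; print(h,W(q,X),proj(t,W(q,X)),proj(s,W(q,X)))
np.save('scale.npy',q)
```

```text
pan [0.62222888 0.06665313 0.12281059] 0.0024482491464861483
potrim [ 0.48164338 -0.31875873  0.08441204] 0.0019117891958712792
dial (array([0.49714533, 0.08788873, 0.06227666]), np.float64(0.002583547841960639))
cutter [ 0.59160505 -0.32385384  0.028     ]
scale [ 0.55362933  0.07799117 -0.15854445] -9.083927721341393 [[-0.6, -0.6], [1.4, -0.6], [-1.6, 0.5], [-0.2, -0.1], [0.2, 0.4], [-1.0, 2.5], [0.2, 1.5], [-0.0, -0.8], [-0.3, -0.8]]
0 [0.49685049 0.08706934 0.06      ] [287.84883958 235.2031113 ] [284.89627265 210.98735526]
0.004 [0.49458496 0.08743156 0.06327661] [287.60307296 236.111265  ] [283.99428759 209.97709787]
0.026 [0.48212454 0.08942381 0.08129795] [286.22181942 241.21525557] [278.98421094 204.36562253]
0.034 [0.47759348 0.09014827 0.08785117] [285.70679568 243.11836477] [277.14147073 202.3016838 ]
```

Pot, pan and dial all agree with the stated heights and sizes. Next I approach the pot from above.

>>> {"op": "servo_tool", "data": {"plan": [{"x": 0.35, "y": 0.25, "jaw": -1}, {"x": 0.7, "y": 0.5, "jaw": -1}, {"x": 0.99, "y": 0.72, "jaw": -1}]}}

```text
schema error: expected keys jaw, x, y, z, twist
```

>>> {"op": "servo_tool", "data": {"plan": [{"x": 0.35, "y": 0.25, "z": -0.2, "jaw": -1}, {"x": 0.7, "y": 0.5, "z": -0.4, "jaw": -1}, {"x": 0.99, "y": 0.72, "z": -0.5, "jaw": -1}]}}

```text
schema error: expected keys jaw, x, y, z, twist
```

>>> {"op": "servo_tool", "data": {"plan": [{"x": 0.35, "y": 0.25, "z": -0.2, "jaw": -1}, {"x": 0.7, "y": 0.5, "z": -0.4, "jaw": -1}, {"x": 0.98, "y": 0.73, "z": -0.6, "jaw": -1}, {"x": 0.98, "y": 0.73, "z": -0.6, "jaw": -1}, {"x": 0.98, "y": 0.73, "z": -0.6, "jaw": -1}]}}

```text
schema error: expected keys jaw, x, y, z, twist
```

>>> {"op": "servo_tool", "data": {"plan": [{"x": 0.35, "y": 0.25, "z": 0, "twist": 0, "jaw": -1}, {"x": 0.7, "y": 0.5, "z": 0, "twist": 0, "jaw": -1}, {"x": 0.99, "y": 0.72, "z": 0, "twist": 0, "jaw": -1}]}}

```text
clock: 0.35
tcp_pos: [0.325, -0.4339, 0.2309]
ee_rot: [-179.9, -0.0, 26.4]
ft_force: [0.8, -0.7, -0.1]
width: 0.0859
grasp_force: 0.0
```

>>> {"op": "servo_tool", "data": {"plan": [{"x": 0.35, "y": 0.25, "z": -0.2, "twist": 0, "jaw": -1}, {"x": 0.7, "y": 0.5, "z": -0.4, "twist": 0, "jaw": -1}, {"x": 0.99, "y": 0.72, "z": -0.5, "twist": 0, "jaw": -1}]}}

```text
clock: 0.6
tcp_pos: [0.4045, -0.3753, 0.1895]
ee_rot: [-179.9, 0.0, 26.5]
ft_force: [0.4, 0.2, -0.6]
width: 0.0855
grasp_force: 0.0
```

>>> {"op": "servo_tool", "data": {"plan": [{"x": 0.35, "y": 0.25, "z": -0.2, "twist": 0, "jaw": -1}, {"x": 0.7, "y": 0.5, "z": -0.4, "twist": 0, "jaw": -1}, {"x": 0.98, "y": 0.73, "z": -0.6, "twist": 0, "jaw": -1}, {"x": 0.98, "y": 0.73, "z": -0.6, "twist": 0, "jaw": -1}, {"x": 0.98, "y": 0.73, "z": -0.6, "twist": 0, "jaw": -1}]}}

```text
clock: 1.02
tcp_pos: [0.4823, -0.3172, 0.1419]
ee_rot: [-179.9, 0.1, 26.6]
ft_force: [0.4, -0.4, 0.6]
width: 0.0858
grasp_force: 0.0
```

>>> {"op": "servo_tool", "data": {"plan": [{"x": 0, "y": -0.02, "z": -0.25, "twist": 0, "jaw": -1}, {"x": 0, "y": -0.02, "z": -0.5, "twist": 0, "jaw": -1}, {"x": 0, "y": -0.02, "z": -0.75, "twist": 0, "jaw": -1}, {"x": 0, "y": -0.02, "z": -1, "twist": 0, "jaw": -1}]}}

```text
clock: 1.35
tcp_pos: [0.4812, -0.3216, 0.0632]
ee_rot: [179.9, -0.0, 26.4]
ft_force: [-0.3, 0.0, -0.5]
width: 0.0851
grasp_force: 0.0
```

>>> {"op": "servo_tool", "data": {"plan": [{"x": 0, "y": 0, "z": -0.2, "twist": 0, "jaw": -1}, {"x": 0, "y": 0, "z": -0.32, "twist": 0, "jaw": -1}, {"x": 0, "y": 0, "z": -0.32, "twist": 0, "jaw": 0.6}, {"x": 0, "y": 0, "z": -0.32, "twist": 0, "jaw": 0.6}, {"x": 0, "y": 0, "z": -0.32, "twist": 0, "jaw": 0.6}, {"x": 0, "y": 0, "z": -0.32, "twist": 0, "jaw": 0.6}, {"x": 0, "y": 0, "z": -0.32, "twist": 0, "jaw": 0.6}, {"x": 0, "y": 0, "z": -0.32, "twist": 0, "jaw": 0.6}], "squeeze": 30}}

```text
clock: 2.02
tcp_pos: [0.4821, -0.3208, 0.0385]
ee_rot: [179.9, -0.0, 26.5]
ft_force: [-2.3, -1.3, 1.8]
width: 0.0604
grasp_force: 34.1
```

>>> {"op": "servo_tool", "data": {"plan": [{"x": 0, "y": 0, "z": 0.15, "twist": 0, "jaw": 0.6}, {"x": 0, "y": 0, "z": 0.4, "twist": 0, "jaw": 0.6}, {"x": 0, "y": 0, "z": 0.7, "twist": 0, "jaw": 0.6}, {"x": 0, "y": 0, "z": 1, "twist": 0, "jaw": 0.6}]}}

```text
clock: 2.35
tcp_pos: [0.4816, -0.32, 0.1182]
ee_rot: [-179.9, 0.0, 26.5]
ft_force: [1.1, -0.4, -4.4]
width: 0.0601
grasp_force: 34.4
```

>>> {"op": "servo_tool", "data": {"plan": [{"x": 0, "y": 0, "z": 0.3, "twist": 0, "jaw": 0.6}, {"x": 0, "y": 0.2, "z": 0.6, "twist": 0, "jaw": 0.6}, {"x": 0.1, "y": 0.5, "z": 0.9, "twist": 0, "jaw": 0.6}, {"x": 0.3, "y": 0.9, "z": 1, "twist": 0, "jaw": 0.6}]}}

```text
clock: 2.68
tcp_pos: [0.5059, -0.2496, 0.2012]
ee_rot: [179.8, -0.1, 26.3]
ft_force: [1.5, -0.6, -4.7]
width: 0.06
grasp_force: 34.8
```

>>> {"op": "servo_tool", "data": {"plan": [{"x": 0.1, "y": 0.33, "z": 0, "twist": 0, "jaw": 0.6}, {"x": 0.2, "y": 0.66, "z": 0, "twist": 0, "jaw": 0.6}, {"x": 0.35, "y": 1, "z": 0, "twist": 0, "jaw": 0.6}]}}

```text
clock: 2.93
tcp_pos: [0.5337, -0.167, 0.198]
ee_rot: [180.0, -0.0, 26.5]
ft_force: [1.0, 0.2, -4.1]
width: 0.0603
grasp_force: 34.7
```

>>> {"op": "servo_tool", "data": {"plan": [{"x": 0.1, "y": 0.33, "z": 0, "twist": 0, "jaw": 0.6}, {"x": 0.2, "y": 0.66, "z": 0, "twist": 0, "jaw": 0.6}, {"x": 0.35, "y": 1, "z": 0, "twist": 0, "jaw": 0.6}]}}

```text
clock: 3.18
tcp_pos: [0.5616, -0.0869, 0.1978]
ee_rot: [-180.0, 0.0, 26.5]
ft_force: [1.0, -0.5, -4.5]
width: 0.0601
grasp_force: 34.7
```

>>> {"op": "servo_tool", "data": {"plan": [{"x": 0.1, "y": 0.33, "z": 0, "twist": 0, "jaw": 0.6}, {"x": 0.2, "y": 0.66, "z": 0, "twist": 0, "jaw": 0.6}, {"x": 0.35, "y": 1, "z": 0, "twist": 0, "jaw": 0.6}]}}

```text
clock: 3.43
tcp_pos: [0.5896, -0.0069, 0.1977]
ee_rot: [-180.0, 0.0, 26.5]
ft_force: [1.1, -0.6, -3.9]
width: 0.0602
grasp_force: 34.7
```

>>> {"op": "servo_tool", "data": {"plan": [{"x": 0.15, "y": 0.3, "z": 0, "twist": 0, "jaw": 0.6}, {"x": 0.3, "y": 0.6, "z": 0, "twist": 0, "jaw": 0.6}, {"x": 0.4, "y": 0.9, "z": 0, "twist": 0, "jaw": 0.6}, {"x": 0.4, "y": 0.9, "z": 0, "twist": 0, "jaw": 0.6}, {"x": 0.4, "y": 0.9, "z": 0, "twist": 0, "jaw": 0.6}]}}

```text
clock: 3.85
tcp_pos: [0.6218, 0.065, 0.1971]
ee_rot: [-180.0, 0.0, 26.6]
ft_force: [-0.4, -0.1, -5.3]
width: 0.06
grasp_force: 34.5
```

>>> {"op": "servo_tool", "data": {"plan": [{"x": 0, "y": 0.02, "z": -0.1, "twist": 0, "jaw": 0.6}, {"x": 0, "y": 0.02, "z": -0.2, "twist": 0, "jaw": 0.6}, {"x": 0, "y": 0.02, "z": -0.28, "twist": 0, "jaw": 0.6}, {"x": 0, "y": 0.02, "z": -0.34, "twist": 0, "jaw": 0.6}, {"x": 0, "y": 0.02, "z": -0.38, "twist": 0, "jaw": 0.6}, {"x": 0, "y": 0.02, "z": -0.41, "twist": 0, "jaw": 0.6}, {"x": 0, "y": 0.02, "z": -0.44, "twist": 0, "jaw": 0.6}, {"x": 0, "y": 0.02, "z": -0.44, "twist": 0, "jaw": 0.6}, {"x": 0, "y": 0.02, "z": -0.44, "twist": 0, "jaw": 0.6}, {"x": 0, "y": 0.02, "z": -0.44, "twist": 0, "jaw": 0.6}]}}

```text
clock: 4.68
tcp_pos: [0.622, 0.0652, 0.1628]
ee_rot: [180.0, -0.0, 26.5]
ft_force: [-0.9, 1.0, -2.5]
width: 0.06
grasp_force: 34.7
```

Run:
```python
from h import *
s=sense();print(s['ft_force'],s['tcp_pos'])
d=grab('side','side1')
cv2.imwrite('pics/s1c.png',cv2.resize(d['img'][100:250,220:420],(800,600),interpolation=cv2.INTER_CUBIC)[:,:,::-1])
```

```text
[-0.92538935  1.01656622 -2.47930783] [0.62199132 0.06517557 0.16281791]
```

View pics/s1c.png

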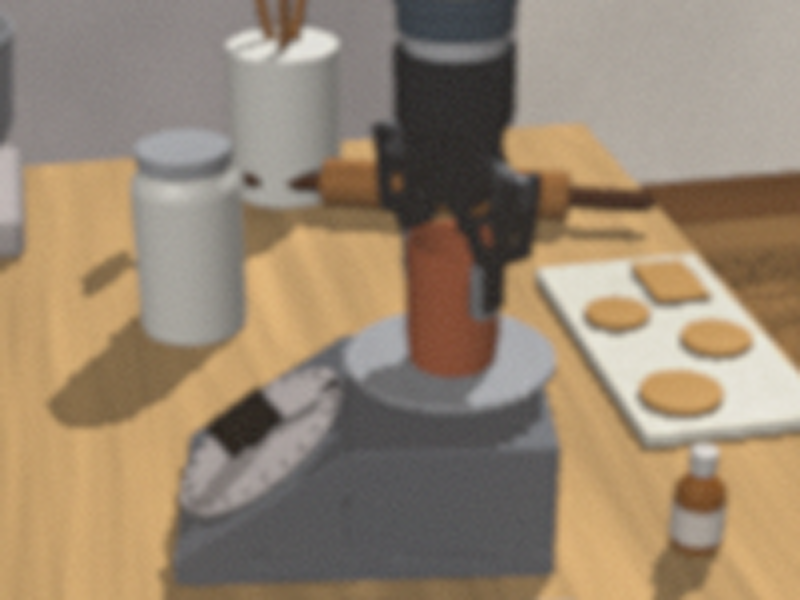

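The pot stands at crop (452,360) in the middle of the pan, already half-loading it. I'll lower it 2 mm more, then open.

>>> {"op": "servo_tool", "data": {"plan": [{"x": 0, "y": 0, "z": -0.015, "twist": 0, "jaw": 0.6}, {"x": 0, "y": 0, "z": -0.025, "twist": 0, "jaw": 0.6}, {"x": 0, "y": 0, "z": -0.025, "twist": 0, "jaw": 0.6}, {"x": 0, "y": 0, "z": -0.025, "twist": 0, "jaw": 0.6}, {"x": 0, "y": 0, "z": -0.025, "twist": 0, "jaw": -0.3}, {"x": 0, "y": 0, "z": -0.025, "twist": 0, "jaw": -0.6}, {"x": 0, "y": 0, "z": -0.025, "twist": 0, "jaw": -1}, {"x": 0, "y": 0, "z": -0.025, "twist": 0, "jaw": -1}, {"x": 0, "y": 0, "z": -0.025, "twist": 0, "jaw": -1}, {"x": 0, "y": 0, "z": -0.025, "twist": 0, "jaw": -1}, {"x": 0, "y": 0, "z": -0.025, "twist": 0, "jaw": -1}, {"x": 0, "y": 0, "z": -0.025, "twist": 0, "jaw": -1}]}}

```text
clock: 5.73
tcp_pos: [0.6219, 0.0652, 0.1605]
ee_rot: [180.0, -0.0, 26.5]
ft_force: [0.5, 0.7, -0.3]
width: 0.0856
grasp_force: 0.0
```

>>> {"op": "servo_tool", "data": {"plan": [{"x": 0, "y": 0, "z": 0.12, "twist": 0, "jaw": -1}, {"x": 0, "y": 0, "z": 0.3, "twist": 0, "jaw": -1}, {"x": 0, "y": 0, "z": 0.55, "twist": 0, "jaw": -1}, {"x": 0, "y": 0, "z": 0.8, "twist": 0, "jaw": -1}, {"x": 0, "y": 0, "z": 1, "twist": 0, "jaw": -1}]}}

```text
clock: 6.15
tcp_pos: [0.622, 0.0652, 0.2428]
ee_rot: [180.0, -0.1, 26.5]
ft_force: [1.2, 0.1, 0.8]
width: 0.0851
grasp_force: 0.0
```

>>> {"op": "servo_tool", "data": {"plan": [{"x": 0, "y": 0, "z": 0.2, "twist": 0.1, "jaw": -1}, {"x": -0.15, "y": 0, "z": 0.3, "twist": 0.25, "jaw": -1}, {"x": -0.3, "y": 0, "z": 0.3, "twist": 0.4, "jaw": -1}, {"x": -0.5, "y": 0, "z": 0.3, "twist": 0.55, "jaw": -1}, {"x": -0.7, "y": 0, "z": 0.3, "twist": 0.7, "jaw": -1}, {"x": -0.85, "y": 0, "z": 0.3, "twist": 0.85, "jaw": -1}, {"x": -1, "y": 0, "z": 0.3, "twist": 1, "jaw": -1}]}}

```text
clock: 6.73
tcp_pos: [0.5411, 0.0652, 0.2654]
ee_rot: [179.9, -0.0, 71.8]
ft_force: [0.0, 0.7, 0.4]
width: 0.0852
grasp_force: 0.0
```

>>> {"op": "servo_tool", "data": {"plan": [{"x": -0.15, "y": 0, "z": 0, "twist": 0.15, "jaw": -1}, {"x": -0.3, "y": 0, "z": 0, "twist": 0.3, "jaw": -1}, {"x": -0.5, "y": 0, "z": 0, "twist": 0.45, "jaw": -1}, {"x": -0.7, "y": 0, "z": 0, "twist": 0.6, "jaw": -1}, {"x": -0.85, "y": 0, "z": 0, "twist": 0.75, "jaw": -1}, {"x": -1, "y": 0, "z": 0, "twist": 0.9, "jaw": -1}, {"x": -1, "y": 0, "z": 0, "twist": 1, "jaw": -1}]}}

```text
clock: 7.32
tcp_pos: [0.46, 0.0653, 0.2658]
ee_rot: [180.0, 0.0, 116.8]
ft_force: [1.2, 1.0, -0.4]
width: 0.0852
grasp_force: 0.0
```

>>> {"op": "servo_tool", "data": {"plan": [{"x": -0.2, "y": 0, "z": 0, "twist": 0.15, "jaw": 0}, {"x": -0.4, "y": 0, "z": 0, "twist": 0.3, "jaw": 0}, {"x": -0.6, "y": 0, "z": 0, "twist": 0.45, "jaw": 0.4}, {"x": -0.8, "y": 0, "z": 0, "twist": 0.6, "jaw": 0.4}, {"x": -1, "y": 0, "z": 0, "twist": 0.75, "jaw": 0.4}, {"x": -1, "y": 0, "z": 0, "twist": 0.9, "jaw": 0.4}, {"x": -1, "y": 0, "z": 0, "twist": 1, "jaw": 0.4}, {"x": -1, "y": 0, "z": 0, "twist": 1, "jaw": 0.4}]}}

```text
clock: 7.98
tcp_pos: [0.3817, 0.0652, 0.2655]
ee_rot: [180.0, 0.1, 161.7]
ft_force: [-0.3, 0.5, 0.5]
width: 0.0258
grasp_force: 0.0
```

Run:
```python
from h import *
d=grab('side','side2');e=grab('top','top2')
c=lambda i,x,y,w,h: cv2.resize(i[y:y+h,x:x+w],(400,600),interpolation=cv2.INTER_CUBIC)
cv2.imwrite('pics/c2.png',np.hstack([c(e['img'],245,140,100,150),c(d['img'],255,110,120,180)])[:,:,::-1])
```

```text
(no output)
```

View pics/c2.png

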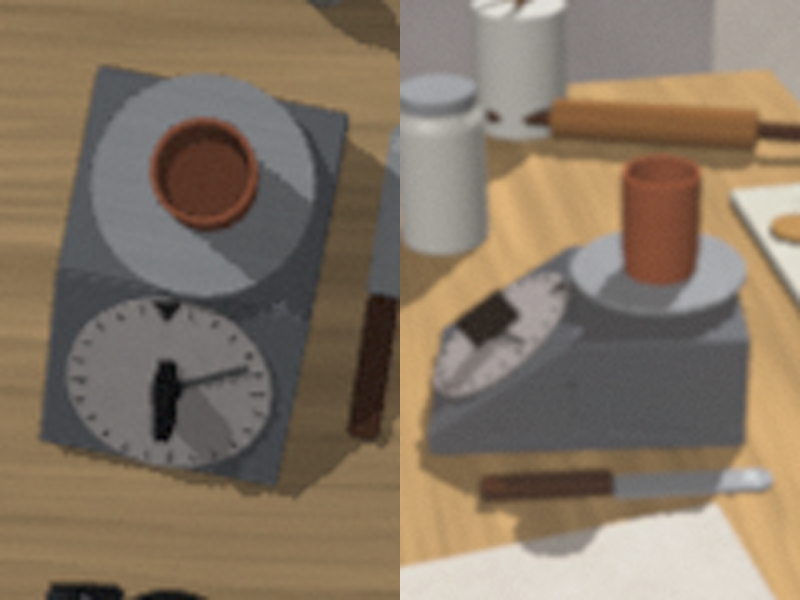

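The pot stands centred on the pan. In the top crop the zero mark is at (168,310) and the needle tip at about (249,370). I'll work out the angles and the push path next.

```bash
cat >> h.py <<'E'
Q=np.load('scale.npy'); a35=np.radians(35)
cy,sy=np.cos(Q[2]),np.sin(Q[2]); Rz=np.array([[cy,-sy,0],[sy,cy,0],[0,0,1]])
N=Rz@[-np.sin(a35),0,np.cos(a35)]; U=Rz@[np.cos(a35),0,np.sin(a35)]; Y=Rz@[0,1,0]
C=np.array([Q[0],Q[1],0])+Rz@[-.0575,0,.06]
def dpt(a,r=.056,h=.006): return C+N*h+r*(np.cos(a)*U-np.sin(a)*Y)
def ang(d,p,h):
    c,v=ray(d,p); X=c+v*(((C+N*h-c)@N)/(v@N)); w=X-C; return np.degrees(np.arctan2(-w@Y,w@U)),np.hypot(w@Y,w@U)
E
python3 - <<'E'
from h import *
t=ld('top2')
print('zero',ang(t,(245+168/4,140+310/4),.004),'needle',ang(t,(245+249/4,140+370/4),.006))
for a in (0,20,40,60,70): print(a,'bar end r16 h26',dpt(np.radians(a),.016,.026).round(4))
E
```

```text
zero (np.float64(-8.4233830644651), np.float64(0.05872349492736998)) needle (np.float64(62.93628234197793), np.float64(0.054913477836380384))
0 bar end r16 h26 [0.4951 0.0874 0.0905]
20 bar end r16 h26 [0.4934 0.0821 0.0899]
40 bar end r16 h26 [0.4904 0.0777 0.0883]
60 bar end r16 h26 [0.4864 0.0747 0.0859]
70 bar end r16 h26 [0.4842 0.0739 0.0844]
```

>>> {"op": "servo_tool", "data": {"plan": [{"x": 0.3, "y": 0.1, "z": 0, "twist": 0.12, "jaw": 0.4}, {"x": 0.6, "y": 0.2, "z": -0.2, "twist": 0.24, "jaw": 0.4}, {"x": 1, "y": 0.3, "z": -0.5, "twist": 0.33, "jaw": 0.4}, {"x": 1, "y": 0.3, "z": -1, "twist": 0.33, "jaw": 0.4}]}}

```text
clock: 8.42
tcp_pos: [0.4682, 0.09, 0.1857]
ee_rot: [179.9, 0.5, 176.4]
ft_force: [-1.0, -0.7, -0.9]
width: 0.0257
grasp_force: 0.0
```

>>> {"op": "servo_tool", "data": {"plan": [{"x": 0.27, "y": 0, "z": -0.3, "twist": 0, "jaw": 0.4}, {"x": 0.27, "y": 0, "z": -0.6, "twist": 0, "jaw": 0.4}, {"x": 0.27, "y": 0, "z": -0.8, "twist": 0, "jaw": 0.4}, {"x": 0.27, "y": 0, "z": -0.8, "twist": 0, "jaw": 0.4}]}}

```text
clock: 8.75
tcp_pos: [0.482, 0.0892, 0.1172]
ee_rot: [-180.0, -0.3, 176.2]
ft_force: [-1.4, 0.3, -0.1]
width: 0.0258
grasp_force: 0.0
```

Run:
```python
from h import *
d=grab('side','side3');e=grab('top','top3')
c=lambda i,x,y,w,h: cv2.resize(i[y:y+h,x:x+w],(400,400),interpolation=cv2.INTER_CUBIC)
cv2.imwrite('pics/c3.png',np.hstack([c(e['img'],250,200,80,80),c(d['img'],245,160,80,80)])[:,:,::-1])
```

```text
(no output)
```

View pics/c3.png

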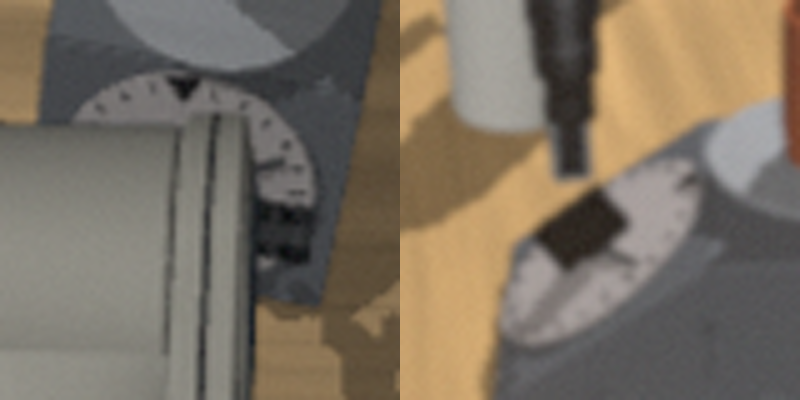

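The zero mark (top crop (183,88)) and the needle are still visible, and the fingers hang over the bar. I'll lower around the bar and start turning clockwise.

>>> {"op": "servo_tool", "data": {"plan": [{"x": 0.02, "y": 0, "z": -0.15, "twist": 0, "jaw": 0.4}, {"x": 0.02, "y": 0, "z": -0.3, "twist": 0, "jaw": 0.4}, {"x": 0.02, "y": 0, "z": -0.42, "twist": 0, "jaw": 0.4}, {"x": 0.02, "y": 0, "z": -0.52, "twist": 0, "jaw": 0.4}, {"x": 0.02, "y": 0, "z": -0.52, "twist": 0, "jaw": 0.4}]}}

```text
clock: 9.27
tcp_pos: [0.4847, 0.0892, 0.0784]
ee_rot: [-180.0, -0.0, 176.3]
ft_force: [-0.2, 0.3, -0.3]
width: 0.0258
grasp_force: 0.0
```

>>> {"op": "servo_tool", "data": {"plan": [{"x": 0, "y": 0, "z": 0, "twist": -0.1, "jaw": 0.4}, {"x": 0, "y": 0, "z": 0, "twist": -0.2, "jaw": 0.4}, {"x": 0, "y": 0, "z": 0, "twist": -0.3, "jaw": 0.4}, {"x": 0, "y": 0, "z": 0, "twist": -0.4, "jaw": 0.4}, {"x": 0, "y": 0, "z": 0, "twist": -0.5, "jaw": 0.4}, {"x": 0, "y": 0, "z": 0, "twist": -0.6, "jaw": 0.4}, {"x": 0, "y": 0, "z": 0, "twist": -0.7, "jaw": 0.4}, {"x": 0, "y": 0, "z": 0, "twist": -0.8, "jaw": 0.4}, {"x": 0, "y": 0, "z": 0, "twist": -0.9, "jaw": 0.4}, {"x": 0, "y": 0, "z": 0, "twist": -1, "jaw": 0.4}, {"x": 0, "y": 0, "z": 0, "twist": -1, "jaw": 0.4}]}}

```text
clock: 10.18
tcp_pos: [0.4854, 0.0896, 0.0798]
ee_rot: [179.9, 0.0, 131.1]
ft_force: [0.2, 2.3, 0.9]
width: 0.0254
grasp_force: 0.9
```

Run:
```python
from h import *
print(sense()['torque'])
d=grab('side','side4');e=grab('top','top4')
c=lambda i,x,y,w,h: cv2.resize(i[y:y+h,x:x+w],(400,400),interpolation=cv2.INTER_CUBIC)
cv2.imwrite('pics/c4.png',np.hstack([c(e['img'],250,200,80,80),c(d['img'],245,160,80,80)])[:,:,::-1])
```

```text
[0.43907206 0.09004239 0.00265584]
```

View pics/c4.png

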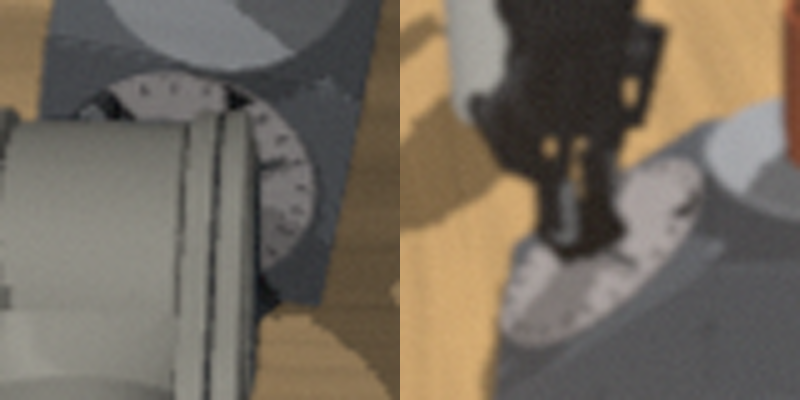

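The dial follows: the zero mark is now at top crop (237,100). I'll turn on and measure.

>>> {"op": "servo_tool", "data": {"plan": [{"x": -0.01, "y": 0, "z": 0, "twist": -0.1, "jaw": 0.4}, {"x": -0.02, "y": 0, "z": 0.0, "twist": -0.2, "jaw": 0.4}, {"x": -0.03, "y": 0, "z": 0, "twist": -0.3, "jaw": 0.4}, {"x": -0.04, "y": 0, "z": 0, "twist": -0.4, "jaw": 0.4}, {"x": -0.05, "y": 0, "z": 0, "twist": -0.5, "jaw": 0.4}, {"x": -0.05, "y": 0, "z": 0, "twist": -0.6, "jaw": 0.4}, {"x": -0.05, "y": 0, "z": 0, "twist": -0.7, "jaw": 0.4}, {"x": -0.05, "y": 0, "z": 0, "twist": -0.75, "jaw": 0.4}, {"x": -0.05, "y": 0, "z": 0, "twist": -0.75, "jaw": 0.4}]}}

```text
clock: 11.03
tcp_pos: [0.482, 0.0892, 0.0794]
ee_rot: [179.9, 0.0, 97.6]
ft_force: [3.1, 1.5, 0.2]
width: 0.0257
grasp_force: 1.4
```

Run:
```python
from h import *
print(ang(ld('top4'),(250+237/5,200+100/5),.004))
d=grab('side','side5');e=grab('top','top5')
c=lambda i,x,y,w,h: cv2.resize(i[y:y+h,x:x+w],(400,400),interpolation=cv2.INTER_CUBIC)
cv2.imwrite('pics/c5.png',np.hstack([c(e['img'],285,210,40,40),c(d['img'],265,180,40,40)])[:,:,::-1])
```

```text
(np.float64(18.139626063217474), np.float64(0.05944464792653281))
```

View pics/c5.png

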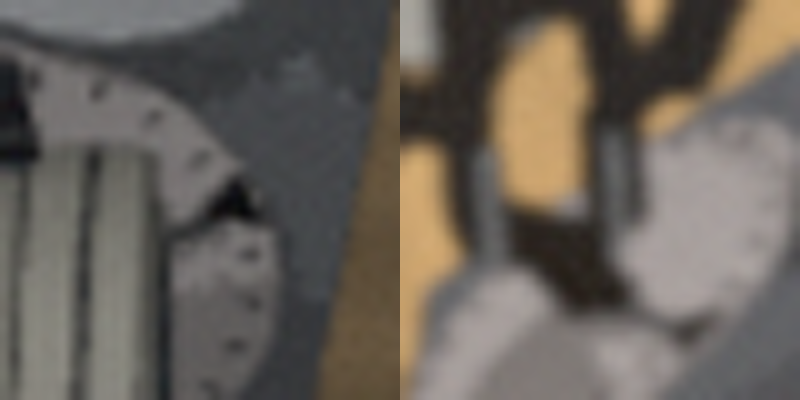

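The zero wedge is at top crop (238,203) and the needle runs up to it at (215,215). I'll compute the remaining error.

Run:
```python
from h import *
e=ld('top5')
print('zero',ang(e,(285+23.8,210+20.2),.004),'needle line',ang(e,(285+21.5,210+21.5),.006),ang(e,(285+18,210+22.8),.006))
print('z@63',proj(e,dpt(np.radians(63))))
# needle angle refined from open view: dark pixels between r=30 and 52mm at h=.006
t=ld('top2'); g=cv2.cvtColor(t['img'],cv2.COLOR_RGB2GRAY).astype(np.float32)
A=np.radians(np.arange(-30,110,.5))
def prof(g,t,r0,r1,h):
    P=np.array([[proj(t,dpt(a,r,h)) for a in A] for r in np.linspace(r0,r1,12)],np.float32)
    return cv2.remap(g,P[...,0],P[...,1],cv2.INTER_LINEAR).mean(0)
p=prof(g,t,.032,.048,.006); p=p-np.median(p); w=np.clip(-p-15,0,None)*(A>.7)*(A<1.5); print('needle',np.degrees((w*A).sum()/w.sum()))
for n,lo,hi in(('top2',-.4,.15),('top5',.7,1.4)):
    t=ld(n); g=cv2.cvtColor(t['img'],cv2.COLOR_RGB2GRAY).astype(np.float32)
    p=prof(g,t,.055,.061,.004); m=(A>lo)&(A<hi); w=np.clip(np.median(p[m])-20-p,0,None)*m; print(n,'zero',np.degrees((w*A).sum()/w.sum()))
```

```text
zero (np.float64(58.54049444834586), np.float64(0.060648463486442594)) needle line (np.float64(59.252340570567), np.float64(0.05414593557296666)) (np.float64(60.66683764495728), np.float64(0.04386171372958797))
z@63 [307.65410709 232.43749729]
needle 61.221064556953486
top2 zero -9.911387307593088
top5 zero 57.18868340603733
```

Zero mark about 58°, needle about 61°. I need about 3.5° more, then back off and lift.

>>> {"op": "servo_tool", "data": {"plan": [{"x": 0, "y": 0, "z": 0, "twist": -0.04, "jaw": 0.4}, {"x": 0, "y": 0, "z": 0, "twist": -0.08, "jaw": 0.4}, {"x": 0, "y": 0, "z": 0, "twist": -0.08, "jaw": 0.4}, {"x": 0, "y": 0, "z": 0, "twist": -0.08, "jaw": 0.4}, {"x": 0, "y": 0, "z": 0, "twist": -0.03, "jaw": 0.37}, {"x": 0, "y": 0, "z": 0, "twist": 0, "jaw": 0.33}, {"x": 0, "y": 0, "z": 0, "twist": 0, "jaw": 0.33}, {"x": 0, "y": 0, "z": 0.2, "twist": 0, "jaw": 0.33}, {"x": 0, "y": 0, "z": 0.5, "twist": 0, "jaw": 0.33}, {"x": 0, "y": 0, "z": 0.8, "twist": 0, "jaw": 0.33}, {"x": 0, "y": 0, "z": 1, "twist": 0, "jaw": 0.33}]}}

```text
clock: 12.05
tcp_pos: [0.481, 0.0891, 0.1607]
ee_rot: [180.0, 0.0, 97.6]
ft_force: [0.9, -0.4, -0.2]
width: 0.0288
grasp_force: 0.0
```

>>> {"op": "servo_tool", "data": {"plan": [{"x": -0.3, "y": 0, "z": 0.3, "twist": 0, "jaw": 0.33}, {"x": -0.6, "y": 0, "z": 0.6, "twist": 0, "jaw": 0.33}, {"x": -1, "y": 0, "z": 1, "twist": 0, "jaw": 0.33}, {"x": -1, "y": 0, "z": 1, "twist": 0, "jaw": 0.33}]}}

```text
clock: 12.38
tcp_pos: [0.3983, 0.0893, 0.2432]
ee_rot: [179.8, 0.0, 97.6]
ft_force: [0.2, 0.1, -0.2]
width: 0.0286
grasp_force: 0.0
```

>>> {"op": "servo_tool", "data": {"plan": [{"x": -0.3, "y": 0, "z": 0, "twist": 0, "jaw": 0.33}, {"x": -0.6, "y": 0, "z": 0, "twist": 0, "jaw": 0.33}, {"x": -0.6, "y": 0, "z": 0, "twist": 0, "jaw": 0.33}, {"x": -0.6, "y": 0, "z": 0, "twist": 0, "jaw": 0.33}]}}

```text
clock: 12.72
tcp_pos: [0.3523, 0.0892, 0.2391]
ee_rot: [180.0, 0.0, 97.6]
ft_force: [0.4, 0.0, 0.4]
width: 0.0284
grasp_force: 0.0
```

Run:
```python
from h import *
e=grab('top','top6');d=grab('side','side6')
c=lambda i,x,y,w,h: cv2.resize(i[y:y+h,x:x+w],(400,400),interpolation=cv2.INTER_CUBIC)
cv2.imwrite('pics/c6.png',np.hstack([c(e['img'],280,205,40,40),c(d['img'],250,120,120,120)])[:,:,::-1])
```

```text
(no output)
```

View pics/c6.png

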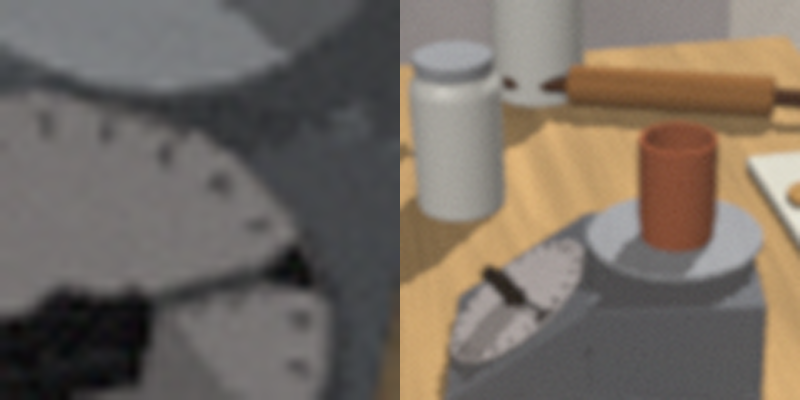

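The needle line (160,300)→(275,268) runs straight into the wedge at (294,266). The pot stands centred and the arm is clear, so I'm handing in.

```bash
python3 -c "
from h import *
print(order.finish_job())"
```

```text
the job is handed in; nothing more can be done
None
```

The job is handed in. The pot stands released near the middle of the pan, and the zero mark is at the needle's tip to within about 2° in the last picture; the judge's result was not shown.

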